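# Cap the drinks tank with its cam-arm coupling

### The arm

A 6-joint arm with a two-finger parallel gripper is mounted at the origin on the work surface. World frame = base frame: x ahead of the robot, y to its left, z up, the work surface at z = 0. Lengths are in m, angles in rad, forces in N, time in s.
With the tool pointing down it reaches from about 0.225 to 0.875 m from the base axis. Payload 3.4 kg.
Tool frame: the origin (TCP) lies at the very end of the fingers, on their centre line; the grasp point (between the pads) lies 19 mm behind it; z points along the fingers, y is the line along which they close (so a half turn about z gives the same grasp; the last joint's range is limited). The gripper opens to 85 mm and grips with 20 to 120 N. Pads are 22 mm wide; open, the fingers measure 114 mm over their backs; the gripper's body (76 mm by 85 mm) begins 54 mm behind the grasp point. The pads swing forward as they close: fully open they stand 13 mm farther back than shut.
Start: joints at [1.166, 0.276, 1.505, -0, 1.361, -0.121], TCP at [0.161, 0.552, 0.231] pointing down, gripper open.
Joint ranges: [-2.89, 2.89], [-0.75, 2.08], [0.22, 2.7], [-1.18, 4.32], [0.11, 2.71], [-2.7, 2.7]. Speed limits (rad/s): [2.57, 2.57, 3.14, 3.14, 3.14, 3.14].

### API

Orientations are given as a unit quaternion [w, x, y, z].
In Python, from rig import get_state, optics, sign_off gives the robot as it stands.
- The arm moves only by the tool send_rows, never from a script. Its argument "increments" is a list of rows, each an object with "gripper": the gripper's target within -1 to 1 (shut at 1, half-way at 0, fully open at -1); "linear": the shift along the world's x, y, z in m, a list of three; "delta_rot": the turn, a rotation vector about the world's x, y, z in rad, a list of three. In form: [{"gripper": gripper, "linear": [dx, dy, dz], "delta_rot": [rx, ry, rz]}, ...]. A call has 1 to 8 rows; each row is the pose to reach, as a shift and turn from the pose commanded when the call began; what a row does not reach only later rows make up. A row lasts 1/10 s, in which the tool goes at most 50 mm and 8.59 degrees, less where a joint would pass 70% of its speed; a pose out of reach is approached as far as the arm can. A call with a gripper value outside its range is refused whole. The fingers move at their own pace and stop on an object; "newtons" is the grip in N (left out, the last holds). Time passes only in rows, so rows that repeat a pose let the fingers close. It gives the time, the measured TCP pose, the force, the opening and the grip force at its end, in the units of the state.
- get_state(): the state, without advancing time (a new reading comes with each control period).
- optics.get_image(name): name is "side" or "top" or "wrist"; returns a dict with "pixels" (420x560x3 uint8, blue, green, red), "K" (3x3 intrinsics, pixels), "k1" (the pictures are not rectified: a ray, as slopes to the right and down, at radius r is drawn at 1 + k1 r^2 times it, then the intrinsics apply), "rvec" (rotation vector, rad) and "tvec" (3), from world to camera coordinates, as OpenCV has them; the wrist camera has in their place "T_tool_cam" (4x4, takes a point from camera to tool coordinates, whose origin is the TCP and whose axes are the flange's). Camera axes: x right, y down, z forward; pixel columns grow to the right and rows downward; lengths in m; the calibration is good to about 2 mm. A picture is of the moment at which its call begins: read the wrist's pose just before it. There is no depth.
- sign_off(): hands the job in; it is judged then, once.
The state is a dict: "clock": time; "qpos": joint angles; "qd": joint speeds; "effort": joint torques, N m; "position": TCP position; "ee_rot": TCP orientation; "contact_force": force on the tool from outside, world axes, zero at the start; "moment": the same for the moment, N m; "width": finger opening in m; "gripper_force": force on a finger pad.
Only numpy, scipy, OpenCV 4.12 (cv2) and the standard library are available. Lean on these libraries where they do the work, as an engineer would, in place of code of your own. Each camera call takes 0.05 s, during which the arm holds its last target. There are 200 camera calls.

### The job

Close the steel drinks tank on the sideboard: take the cam-arm cap off the wooden board, push it fully home on the tank's grooved neck with both its cam arms still up and press for about a second with some 20 N to bed the seal; then swing the two arms down one after the other, all the way to their stops. Work gently, pushing just hard enough to feel each part go home, and leave the bottle, cans, opener and tumbler where they are.

Things in the scene. Friction and masses are not known exactly. Their poses are not given: they have to be found in the camera images.
- cap_grip (a point): Centre of the knurled round knob on top of the loose aluminium cap, on its axis, 62 mm above its mouth. Knob 44 mm across, from 43 to 75 mm above the mouth. z up the cap's axis, y towards cam arm a, -y towards arm b. Take the knob with the fingers closing along x, clear of the raised arms.
- cap_ceiling (a point): Point on the cap's axis at the inner ceiling of its bore, 38 mm above the mouth; with the cap home it is 3 to 4 mm above the neck's rim. A rubber seal plug, 38 mm across, first stands 9 to 12 mm out of the rim; the ceiling pushes it in against 9 to 12 N and it stays in; when the cap is home the seal is hard to push, about 9 N more per mm. Same axes as cap_grip.
- cap: Camlock dust cap, standing mouth down on the board; about 0.35 kg with its arms. Origin at the centre of its mouth (lower rim), z up its axis, y towards cam arm a. Skirt 64 mm across, 43 mm high, bore 52 mm across and 38 mm deep, open downward.
- tank: Flat stainless drinks tank, 250 x 210 x 100 mm, fixed, origin at the centre of its underside, z up, short tap on its -x side; on its top, 20 mm from the centre towards the tap, stands the grooved neck.
- neck_foot (a point): Centre of the foot of the tank's upright neck, at the tank's top, 100 mm above the table. The neck is 50 mm across; its rim (2.5 mm chamfer) is 90 to 110 mm above this point: it is screwed in more or less far, and how far is not known. A groove 38 mm across runs from 9 to 31 mm below the rim. Over 45 N on the neck does harm.
- lever_a (a joint): Swing of cam arm a, rad: 0 is raised 55 degrees above level, outward from the cap; level at 0.96; fully down beside the neck, 80 degrees below level, at its stop 2.356. It stays where it is left; friction 0.2 N m, more as its cam pulls on the groove. The cam enters the groove only with the cap pushed home.
- lever_b (a joint): Swing of cam arm b, on the cap's -y side, the same way.
- lever_a_pivot (a point): Pivot of cam arm a: 32 mm from the cap's axis towards +y, 20 mm above the mouth; the pivot pin runs along the cap's x. The arm is a straight flat steel bar 60 mm long from this pivot, 12 mm wide, 6 mm thick, with a thin pull ring at its end.
- lever_b_pivot (a point): Pivot of cam arm b: the same on the cap's -y side.
- lever_a_tip (a point): End of cam arm a, 60 mm from its pivot.
- lever_b_tip (a point): End of cam arm b, 60 mm from its pivot.
- bar_a: The flat steel bar of cam arm a (6 x 12 x 60 mm); origin at its pivot. At 45 mm from the pivot about 5 to 9 N swings it and holds it hard on its stop; over 25 N bends it.
- bar_b: The flat steel bar of cam arm b, the same.
- board: Wooden board 190 x 240 x 15 mm, fixed, on which the cap and opener lie; origin at the centre of its underside.
- swing_bottle: Swing-top green glass bottle, 80 mm across, 290 mm tall, with ceramic stopper; origin under its base. Leave alone.
- can_tall: Crumpled aluminium can, 66 mm across, 105 mm tall; origin under its base. Leave alone.
- can_short: Crumpled aluminium can, 66 mm across, 72 mm tall; origin under its base. Leave alone.
- opener: Chrome bottle opener 120 x 34 x 6 mm lying on the board; origin under its middle. Leave alone.
- tumbler: Clear tumbler, 72 mm across, 100 mm tall; origin under its base. Leave alone.
There are look-alikes about, which are no part of the job. What is shaped like the cap but red is not meant.

How it is judged:
On the way, in this order (a step that is already met when the one before it is completed fails the run):
1. the cap is pressed home on the neck, square to it, with more than 15 N for 0.3 s and with both cam arms still up (less than 0.8 rad) (horizontal distance between cap_ceiling and neck_foot below 0.006 m and z of cap_ceiling in the frame of neck_foot between 0.088 and 0.118 m and angle between the z axis of cap and the z axis of tank, either way round below 0.09 rad and value of joint each of lever_a, lever_b below 0.8 rad and contact force between cap and tank above 15 N), for 0.3 s.
2. one cam arm is fully down (over 2.29 rad) while the other is still up (under 0.8 rad) (horizontal distance between cap_ceiling and neck_foot below 0.006 m and z of cap_ceiling in the frame of neck_foot between 0.088 and 0.118 m and angle between the z axis of cap and the z axis of tank, either way round below 0.09 rad and ((value of joint lever_a above 2.29 rad and value of joint lever_b below 0.8 rad) or (value of joint lever_b above 2.29 rad and value of joint lever_a below 0.8 rad))), for 0.2 s.
At the end, for the whole second after the job is handed in: The cap is on the neck (axes within 6 mm and 0.09 rad, its ceiling 88 to 118 mm above the neck's foot), at rest, and both cam arms are down past 2.29 rad (stop at 2.356) (horizontal distance between cap_ceiling and neck_foot below 0.006 m and z of cap_ceiling in the frame of neck_foot between 0.088 and 0.118 m and angle between the z axis of cap and the z axis of tank, either way round below 0.09 rad and value of joint each of lever_a, lever_b above 2.29 rad and linear speed of cap below 0.01 m/s); the robot touches nothing.
It fails at once if a cam arm is pushed with more than 25 N (contact force between the fingers and bar_a above 25 N or contact force between the fingers and bar_b above 25 N).
It fails at once if the cap is pushed on the tank with more than 45 N while its arms are up (value of joint each of lever_a, lever_b below 0.8 rad and contact force between cap and tank above 45 N).
It fails at once if the robot strikes or leans on the tank with more than 15 N (contact force between any of the fingers, the arm and tank above 15 N).
It fails at once if a bystander is moved by more than 30 mm (distance of any of swing_bottle, can_tall, can_short, opener, tumbler from where it was at the start of the episode above 0.03 m).
It also fails if it takes over 72 s, if anything falls off the work surface, if the arm or the gripper's body presses on something with over 40 N, if the wrist force passes 120 N, or if a joint passes its speed limit or range.

## Working session

There is one attempt and no reset: what is moved stays moved. The work goes in short steps, Python scripts to look and compute and a tool call to move; the robot and the scene stay as the last step left them, time stands still between calls to the robot, and variables do not carry over. Pictures are saved under pics/ and viewed, at most 10 in all, crops included, and the job is handed in when it is done.

Besides the shell and the picture viewer there is one more tool, called after ">>>" by a JSON object that holds its "api" and its "payload", one argument or row to a line. send_rows: Moves the arm, as the interface text tells. Its arguments: {"type":"object","properties":{"increments":{"type":"array"},"newtons":{"type":"number"}},"required":["increments"]}

```bash
mkdir -p pics
cat > h.py <<'E'
import numpy as np, cv2
from rig import get_state, optics, sign_off
def snap(name,fn):
    s=get_state(); im=optics.get_image(name); cv2.imwrite('pics/'+fn,im['pixels']); im['state']=s
    np.save('pics/'+fn+'.npy',im,allow_pickle=True); return im
from scipy.spatial.transform import Rotation as R
def cam(im):
    if 'rvec' in im and im['rvec'] is not None:
        Rm=cv2.Rodrigues(np.array(im['rvec'],float))[0]; t=np.array(im['tvec'],float).reshape(3)
        return Rm,t
    s=im['state']; q=s['ee_rot']; T=np.eye(4); T[:3,:3]=R.from_quat([q[1],q[2],q[3],q[0]]).as_matrix(); T[:3,3]=s['position']
    M=np.linalg.inv(T@np.array(im['T_tool_cam'])); return M[:3,:3],M[:3,3]
def D(im): return np.array([im['k1'],0,0,0.])
def ray(im,uv):
    Rm,t=cam(im); p=cv2.undistortPoints(np.array([[uv]],float),np.array(im['K']),D(im))[0,0]
    return -Rm.T@t, Rm.T@np.array([p[0],p[1],1])
def atz(im,uv,z):
    c,d=ray(im,uv); return c+d*(z-c[2])/d[2]
def proj(im,P):
    Rm,t=cam(im); return cv2.projectPoints(np.array(P,float).reshape(-1,1,3),cv2.Rodrigues(Rm)[0],t,np.array(im['K']),D(im))[0][:,0]
def tri(l):
    A=np.zeros((3,3));b=np.zeros(3)
    for im,uv in l:
        c,d=ray(im,uv); d/=np.linalg.norm(d); M=np.eye(3)-np.outer(d,d); A+=M;b+=M@c
    return np.linalg.solve(A,b)
def load(fn): return np.load('pics/'+fn+'.npy',allow_pickle=True).item()
E
python3 - <<'E'
from h import *
print(get_state())
a=snap('top','top0.png');b=snap('side','side0.png')
for i in(a,b): R_,t=cam(i); print(-R_.T@t,R_[2],i['K'][0][0])
E
```

```text
{'clock': 0.0, 'qpos': array([ 1.16595919e+00,  2.76629346e-01,  1.50614014e+00,  4.73145341e-06,
        1.36067929e+00, -1.21020371e-01]), 'qd': array([ 0.00081696, -0.00205603, -0.00143092,  0.00051917, -0.00202609,
        0.00096118]), 'effort': array([ 1.16519139e-03, -4.16781700e+01, -2.45810920e+01,  5.47604645e-05,
        1.11628955e-02, -3.46138563e-06]), 'position': array([0.16082042, 0.55150927, 0.23041732]), 'ee_rot': array([-2.43445945e-04,  1.41433001e-01,  9.89947395e-01, -8.95565351e-04]), 'contact_force': array([ 0.69929825, -0.02000072, -1.23912706]), 'moment': array([-0.01001887, -0.02276908,  0.0088025 ]), 'gripper_force': 0.0, 'width': 0.08522865000625741}
[ 0.35248203 -0.06170407  1.43808827] [ 0.14603867  0.01834184 -0.98910883] 468.67737581561005
[ 0.22681534 -0.67154762  0.84266771] [ 0.32971718  0.60148601 -0.7276683 ] 475.20313241513173
```

View pics/top0.png

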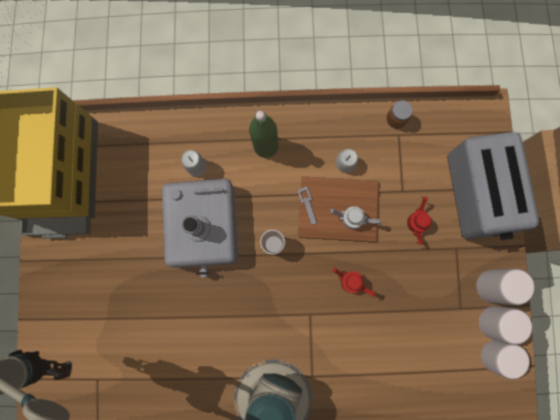

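View pics/side0.png

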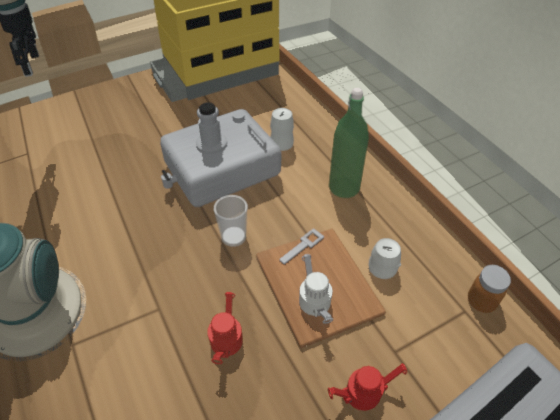

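The top view shows the cap near (355,217), the neck top near (191,226) and the robot base at the bottom. In the side view the cap knob is near (317,283) and the neck top near (208,108). I'll enlarge both.

Run:
```python
from h import *
a=cv2.imread('pics/top0.png');b=cv2.imread('pics/side0.png')
def c(i,x,y,w=80,h=60): return cv2.resize(i[y:y+h,x:x+w],(400,300),interpolation=cv2.INTER_CUBIC)
o=np.vstack([np.hstack([c(a,315,185),c(a,160,190)]),np.hstack([c(b,275,245,100,75),c(b,170,90,100,75)])])
cv2.imwrite('pics/crop1.png',o)
```

```text
(no output)
```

View pics/crop1.png

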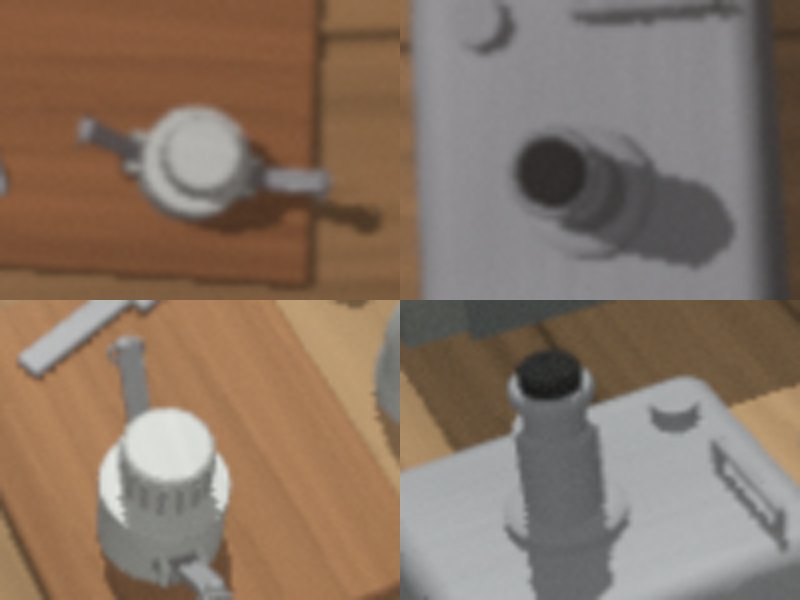

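Run:
```python
from h import *
a=load('top0.png');b=load('side0.png')
k=tri([(a,(355.6,216)),(b,(317,280.7))]); print('knobtop',k, atz(a,(355.6,216),.09),atz(b,(317,280.7),.09))
n=tri([(a,(190,224.4)),(b,(207.3,106.5))]); print('seal',n)
t1=atz(a,(332,211),.084);t2=atz(a,(379,221),.084);print(t1,t2,np.linalg.norm(t1-t2),(t1+t2)/2,np.arctan2(*(t1-t2)[1::-1]))
# tank top corners, neck foot in top
print('foot proj',proj(a,[[n[0],n[1],.1]]),proj(b,[[n[0],n[1],.1]]))
for nm,uv,z in [('bottle',(262,115),.29),('tumbler',(273,241),.1),('can',(347,158),.105),('can2',(191,158),.105),('red',(352,282),.09)]: print(nm,atz(a,uv,z))
w=optics.get_image('wrist');print(w['T_tool_cam'],w['K'])
```

```text
knobtop [ 0.5287502  -0.25994325  0.09256395] [ 0.52823527 -0.25997163  0.09      ] [ 0.53067714 -0.25877738  0.09      ]
seal [0.50541185 0.19656134 0.21140123]
[ 0.54600009 -0.19280038  0.084     ] [ 0.51208176 -0.32828064  0.084     ] 0.1396615775552898 [ 0.52904093 -0.26054051  0.084     ] 1.325482419606597
foot proj [[198.14951924 228.50697578]] [[211.49451976 144.2525503 ]]
bottle [ 0.77117579 -0.00570205  0.29      ]
tumbler [ 0.46264241 -0.01879172  0.1       ]
can [ 0.69795822 -0.24205892  0.105     ]
can2 [0.71459436 0.21615198 0.105     ]
red [ 0.33918284 -0.24000754  0.09      ]
[[-1.17547154e-03 -9.56216313e-01 -2.92658472e-01  7.43796138e-02]
 [ 9.99999305e-01 -1.15113164e-03 -2.55382581e-04 -4.72845119e-04]
 [-9.26874361e-05 -2.92658568e-01  9.56217001e-01 -1.42690074e-01]
 [ 0.00000000e+00  0.00000000e+00  0.00000000e+00  1.00000000e+00]] [[374.40392974   0.         279.94230395]
 [  0.         374.40392974 221.86272316]
 [  0.           0.           1.        ]]
```

>>> {"api": "send_rows", "payload": {
  "increments": [
    {"gripper": -1, "linear": [0, 0, 0.04], "delta_rot": [0, 0, -0.1]},
    {"gripper": -1, "linear": [0.15, -0.33, 0.07], "delta_rot": [0, 0, -0.76]},
    {"gripper": -1, "linear": [0.15, -0.33, 0.07], "delta_rot": [0, 0, -0.76]},
    {"gripper": -1, "linear": [0.15, -0.33, 0.07], "delta_rot": [0, 0, -0.76]},
    {"gripper": -1, "linear": [0.15, -0.33, 0.07], "delta_rot": [0, 0, -0.76]},
    {"gripper": -1, "linear": [0.15, -0.33, 0.07], "delta_rot": [0, 0, -0.76]},
    {"gripper": -1, "linear": [0.15, -0.33, 0.07], "delta_rot": [0, 0, -0.76]},
    {"gripper": -1, "linear": [0.15, -0.33, 0.07], "delta_rot": [0, 0, -0.76]}
  ],
  "newtons": 90
}}

```text
clock: 0.95
position: [0.3055, 0.2326, 0.3003]
ee_rot: [0.0, 0.498, 0.867, 0.0]
contact_force: [0.5, 0.2, 0.1]
width: 0.0854
gripper_force: 0.0
```

>>> {"api": "send_rows", "payload": {
  "increments": [
    {"gripper": -1, "linear": [0.15, -0.34, -0.02], "delta_rot": [0, 0, -0.6]},
    {"gripper": -1, "linear": [0.15, -0.34, -0.02], "delta_rot": [0, 0, -0.6]},
    {"gripper": -1, "linear": [0.15, -0.34, -0.02], "delta_rot": [0, 0, -0.6]},
    {"gripper": -1, "linear": [0.15, -0.34, -0.02], "delta_rot": [0, 0, -0.6]},
    {"gripper": -1, "linear": [0.15, -0.34, -0.02], "delta_rot": [0, 0, -0.6]},
    {"gripper": -1, "linear": [0.15, -0.34, -0.02], "delta_rot": [0, 0, -0.6]},
    {"gripper": -1, "linear": [0.15, -0.34, -0.02], "delta_rot": [0, 0, -0.6]},
    {"gripper": -1, "linear": [0.15, -0.34, -0.02], "delta_rot": [0, 0, -0.6]}
  ]
}}

```text
clock: 1.75
position: [0.4565, -0.1096, 0.2794]
ee_rot: [0.001, 0.734, 0.68, -0.001]
contact_force: [-0.5, -0.4, -1.0]
width: 0.0855
gripper_force: 0.0
```

>>> {"api": "send_rows", "payload": {
  "increments": [
    {"gripper": -1, "linear": [0.07, -0.14, -0.08], "delta_rot": [0, 0, -0.17]},
    {"gripper": -1, "linear": [0.07, -0.14, -0.08], "delta_rot": [0, 0, -0.17]},
    {"gripper": -1, "linear": [0.07, -0.14, -0.08], "delta_rot": [0, 0, -0.17]},
    {"gripper": -1, "linear": [0.07, -0.14, -0.08], "delta_rot": [0, 0, -0.17]},
    {"gripper": -1, "linear": [0.07, -0.14, -0.08], "delta_rot": [0, 0, -0.17]},
    {"gripper": -1, "linear": [0.07, -0.14, -0.08], "delta_rot": [0, 0, -0.17]}
  ]
}}

```text
clock: 2.35
position: [0.5248, -0.2452, 0.1995]
ee_rot: [-0.001, 0.788, 0.616, -0.0]
contact_force: [-0.8, -0.1, 0.1]
width: 0.0854
gripper_force: 0.0
```

Run:
```python
from h import *
w=snap('wrist','w1.png'); s=w['state']
T=R.from_quat(np.roll(s['ee_rot'],-1)).as_matrix(); print(s['position'],T[:,1],s['qpos'])
print(proj(w,[[.529,-.26,.09]]))
```

```text
[ 0.52479911 -0.24520551  0.19946678] [ 0.97042128 -0.24140755 -0.00222195] [-5.57526650e-01  3.02734308e-01  1.54671610e+00  5.48357737e-04
  1.29464941e+00 -3.13858747e-01]
[[290.79865692 235.94552345]]
```

View pics/w1.png

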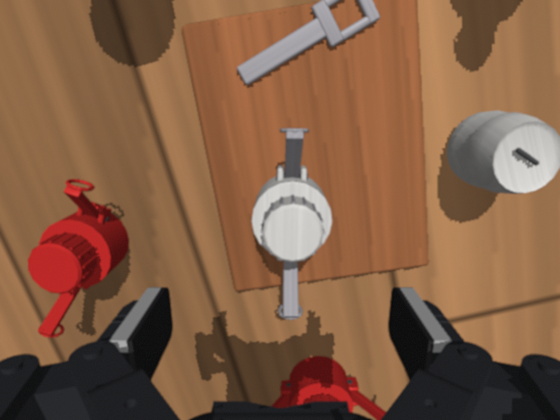

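The wrist view shows the cap: knob top centre near (292,231), arm tips at (294,133) and (290,313), fingers at the bottom. The opener and can are clear of the approach.

Run:
```python
from h import *
w=load('w1.png')
print(atz(w,(292.5,231),.09)); t=[atz(w,u,.084) for u in((294,133),(290,313))]
print(t,(t[0]+t[1])/2,np.linalg.norm(t[0]-t[1]),np.arctan2(*(t[0]-t[1])[1::-1]))
```

```text
[ 0.53104131 -0.25668267  0.09      ]
[array([ 0.54794989, -0.19128888,  0.084     ]), array([ 0.51315283, -0.32379862,  0.084     ])] [ 0.53055136 -0.25754375  0.084     ] 0.13700242836160803 1.31399447441013
```

>>> {"api": "send_rows", "payload": {
  "increments": [
    {"gripper": -1, "linear": [0.005, -0.0125, -0.05], "delta_rot": [0, 0, -0.013]},
    {"gripper": -1, "linear": [0.005, -0.0125, -0.09], "delta_rot": [0, 0, -0.013]},
    {"gripper": -1, "linear": [0.005, -0.0125, -0.12], "delta_rot": [0, 0, -0.013]},
    {"gripper": -1, "linear": [0.005, -0.0125, -0.137], "delta_rot": [0, 0, -0.013]},
    {"gripper": -1, "linear": [0.005, -0.0125, -0.137], "delta_rot": [0, 0, -0.013]}
  ]
}}

```text
clock: 2.9
position: [0.5286, -0.2556, 0.0619]
ee_rot: [-0.002, 0.791, 0.612, -0.001]
contact_force: [0.0, 0.1, 0.2]
width: 0.0853
gripper_force: 0.0
```

>>> {"api": "send_rows", "payload": {
  "increments": [
    {"gripper": 1, "linear": [0, 0, 0], "delta_rot": [0, 0, 0]},
    {"gripper": 1, "linear": [0, 0, 0], "delta_rot": [0, 0, 0]},
    {"gripper": 1, "linear": [0, 0, 0], "delta_rot": [0, 0, 0]},
    {"gripper": 1, "linear": [0, 0, 0], "delta_rot": [0, 0, 0]},
    {"gripper": 1, "linear": [0, 0, 0], "delta_rot": [0, 0, 0]},
    {"gripper": 1, "linear": [0, 0, 0], "delta_rot": [0, 0, 0]}
  ],
  "newtons": 90
}}

```text
clock: 3.5
position: [0.5313, -0.2584, 0.0656]
ee_rot: [0.002, 0.792, 0.611, 0.001]
contact_force: [-0.7, 0.4, 6.0]
width: 0.0415
gripper_force: 90.7
```

>>> {"api": "send_rows", "payload": {
  "increments": [
    {"gripper": 1, "linear": [0, 0, 0.02], "delta_rot": [0, 0, 0]},
    {"gripper": 1, "linear": [0, 0, 0.06], "delta_rot": [0, 0, 0]},
    {"gripper": 1, "linear": [0, 0, 0.1], "delta_rot": [0, 0, 0]},
    {"gripper": 1, "linear": [0, 0.03, 0.14], "delta_rot": [0, 0, 0]},
    {"gripper": 1, "linear": [0, 0.06, 0.18], "delta_rot": [0, 0, 0.06]},
    {"gripper": 1, "linear": [0, 0.09, 0.21], "delta_rot": [0, 0, 0.12]},
    {"gripper": 1, "linear": [-0.01, 0.12, 0.23], "delta_rot": [0, 0, 0.18]},
    {"gripper": 1, "linear": [-0.01, 0.15, 0.23], "delta_rot": [0, 0, 0.257]}
  ]
}}

```text
clock: 4.3
position: [0.5204, -0.1072, 0.2972]
ee_rot: [0.003, 0.706, 0.708, 0.001]
contact_force: [1.4, 1.1, -4.6]
width: 0.0419
gripper_force: 92.3
```

>>> {"api": "send_rows", "payload": {
  "increments": [
    {"gripper": 1, "linear": [0, 0.04, 0], "delta_rot": [0, 0, 0]},
    {"gripper": 1, "linear": [0, 0.08, 0], "delta_rot": [0, 0, 0]},
    {"gripper": 1, "linear": [-0.01, 0.12, 0], "delta_rot": [0, 0, 0]},
    {"gripper": 1, "linear": [-0.015, 0.16, 0], "delta_rot": [0, 0, 0]},
    {"gripper": 1, "linear": [-0.015, 0.2, 0], "delta_rot": [0, 0, 0]},
    {"gripper": 1, "linear": [-0.015, 0.24, 0], "delta_rot": [0, 0, 0]},
    {"gripper": 1, "linear": [-0.015, 0.28, 0], "delta_rot": [0, 0, 0]},
    {"gripper": 1, "linear": [-0.015, 0.305, 0], "delta_rot": [0, 0, 0]}
  ]
}}

```text
clock: 5.1
position: [0.5044, 0.1998, 0.2933]
ee_rot: [-0.001, 0.706, 0.708, 0.0]
contact_force: [0.3, -1.1, -4.0]
width: 0.0412
gripper_force: 92.2
```

>>> {"api": "send_rows", "payload": {
  "increments": [
    {"gripper": 1, "linear": [0, 0, 0], "delta_rot": [0, 0, 0]},
    {"gripper": 1, "linear": [0, 0, 0], "delta_rot": [0, 0, 0]},
    {"gripper": 1, "linear": [0, 0, 0], "delta_rot": [0, 0, 0]}
  ]
}}

```text
clock: 5.4
position: [0.5051, 0.1961, 0.2932]
ee_rot: [0.0, 0.707, 0.707, -0.0]
contact_force: [0.5, 0.8, -1.8]
width: 0.0416
gripper_force: 92.2
```

Run:
```python
from h import *
a=snap('top','top2.png');b=snap('side','side2.png');s=b['state'];w=snap('wrist','w2.png')
T=R.from_quat(np.roll(s['ee_rot'],-1)).as_matrix();print(s['position'],T[:,1],T[:,2],s['contact_force'],s['moment'],s['qpos'])
B=cv2.imread('pics/side2.png');A=cv2.imread('pics/w2.png')
o=np.hstack([cv2.resize(B[30:180,140:280],(420,450),interpolation=cv2.INTER_CUBIC),cv2.resize(A[150:420,170:398],(380,450),interpolation=cv2.INTER_CUBIC)])
cv2.imwrite('pics/crop2.png',o)
```

```text
[0.50520462 0.19596046 0.29321193] [ 9.99999987e-01 -1.27457569e-04 -1.00107340e-04] [-1.00191856e-04 -6.63262044e-04 -9.99999775e-01] [ 0.25872787 -0.21400527 -3.57227504] [-0.05120057 -0.03829823 -0.00036303] [ 2.42012245e-01  1.96990090e-01  1.46044118e+00 -6.22241362e-04
  1.48441763e+00  2.42193430e-01]
```

View pics/crop2.png

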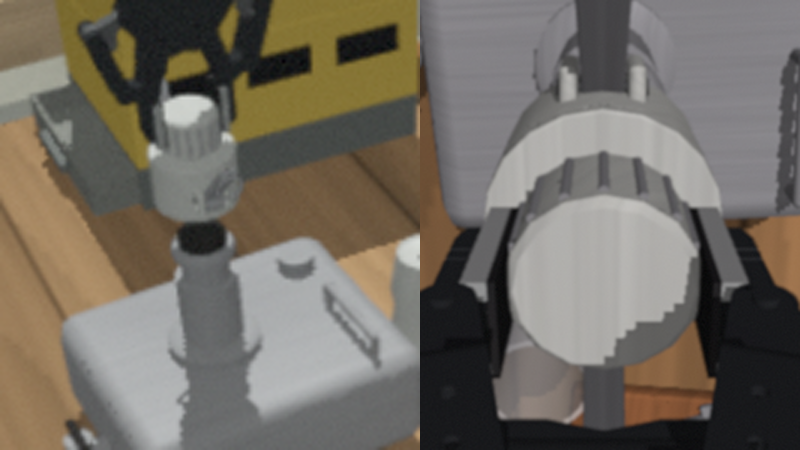

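The side view shows the cap hanging roughly above the neck, with the seal at about (208,108) in the full frame. The wrist view shows the knob square between the pads. Next I'll fit the seal and knob positions.

Run:
```python
from h import *
from scipy.optimize import minimize, least_squares
th=np.linspace(0,2*np.pi,40)
def circ(x,y,z,r): return np.c_[x+r*np.cos(th),y+r*np.sin(th),0*th+z]
ims=[]
for f,(u,v) in (('top0.png',(190,224)),('side0.png',(207,107))):
    im=load(f);g=cv2.cvtColor(im['pixels'],cv2.COLOR_BGR2GRAY)
    S=8;x0,y0=u-15,v-15
    p=cv2.resize(g[y0:y0+30,x0:x0+30],None,fx=S,fy=S,interpolation=cv2.INTER_LINEAR)
    m=(p<62).astype(np.uint8); n,l,st,c=cv2.connectedComponentsWithStats(m); k=l[15*S,15*S]; m=(l==k)&(k>0)
    print(f,p[15*S,15*S],m.sum()/S/S); ims.append((im,m,x0,y0,S))
def cost(q):
    x,y,z,h=q; e=0
    for im,m,x0,y0,S in ims:
        uv=(proj(im,np.r_[circ(x,y,z,.019),circ(x,y,z-h,.019)])+.5-[x0,y0])*S
        k=np.zeros(m.shape,np.uint8);cv2.fillConvexPoly(k,cv2.convexHull(np.round(uv*16).astype(np.int32)),1,shift=4)
        e+=1-(m&(k>0)).sum()/(m|(k>0)).sum()
    return e
r=minimize(cost,[.505,.1966,.2114,.01],method='Nelder-Mead',options=dict(initial_simplex=np.array([.505,.1966,.2114,.01])+np.vstack([np.zeros(4),.006*np.eye(4)]),xatol=1e-5,maxiter=400))
print(r.x,r.fun)
w=load('w2.png');P=w['state']['position'];print(P)
ob=dict(b=369,l=224,r=338)
def f(q,full=False):
    uv=proj(w,circ(q[0],q[1],P[2]+q[2],.022)); return [uv[:,1].max()-ob['b'],uv[:,0].min()-ob['l'],uv[:,0].max()-ob['r']]
s=least_squares(f,[P[0],P[1],.0244],x_scale=.001);print(s.x-[P[0],P[1],0],s.fun)
```

```text
top0.png 46 132.640625
side0.png 45 159.921875
[0.50528674 0.19868918 0.20885099 0.00641225] 0.30333803660277925
[0.50527676 0.19591074 0.29325163]
[ 0.0005194  -0.0047521   0.01622244] [-5.68434189e-14 -5.68434189e-14 -2.27373675e-13]
```

Run:
```python
from h import *
th=np.linspace(0,2*np.pi,60)
b=load('side2.png');a=load('top0.png')
def uc(im,x,y,z,r):
    uv=proj(im,np.c_[x+r*np.cos(th),y+r*np.sin(th),0*th+z]);return uv[:,0].min().round(2),uv[:,0].max().round(2),uv[:,1].min().round(2),uv[:,1].max().round(2)
c=lambda u,x0:(u+.5)/3-.5+x0
print('cap pred skirt',uc(b,.505,.196,.264,.032),'obs',c(150,140),c(239,140))
print('cap pred knob',uc(b,.505,.196,.302,.022),'obs',c(160,140),c(221,140))
print('mouth pred',uc(b,.505,.196,.2426,.032),'obs bottom',c(222,30))
print('neck collar pred',uc(b,.505,.197,.197,.025),'obs',c(171,140),c(234,140))
print('seal top pred top0',uc(a,.505,.197,.21,.019),'obs',(516.5-400)/5-.5+160,(586.5-400)/5-.5+160,138.5/5-.5+190,205.5/5-.5+190)
print('seal top pred side0',uc(b,.505,.197,.21,.019),'obs',(516.5-400)/4-.5+170,(582.5-400)/4-.5+170,(348.5-300)/4-.5+90)
print('foot flange r?',uc(b,.505,.197,.1,.025), uc(a,.505,.197,.1,.035),'obs flange top0',)
```

```text
cap pred skirt (np.float64(189.84), np.float64(218.84), np.float64(79.36), np.float64(95.31)) obs 189.66666666666666 219.33333333333331
cap pred knob (np.float64(192.33), np.float64(212.76), np.float64(66.91), np.float64(77.64)) obs 193.0 213.33333333333331
mouth pred (np.float64(191.02), np.float64(219.64), np.float64(87.41), np.float64(103.52)) obs bottom 103.66666666666667
neck collar pred (np.float64(196.35), np.float64(218.06), np.float64(105.41), np.float64(118.2)) obs 196.66666666666666 217.66666666666669
seal top pred top0 (np.float64(182.99), np.float64(197.13), np.float64(217.13), np.float64(231.32)) obs 182.8 196.8 217.2 230.6
seal top pred side0 (np.float64(198.32), np.float64(214.95), np.float64(102.27), np.float64(111.95)) obs 198.625 215.125 101.625
foot flange r? (np.float64(201.04), np.float64(221.5), np.float64(137.75), np.float64(150.85)) (np.float64(186.03), np.float64(210.02), np.float64(216.66), np.float64(240.74)) obs flange top0
```

>>> {"api": "send_rows", "payload": {
  "increments": [
    {"gripper": 1, "linear": [0, 0.001, -0.02], "delta_rot": [0, 0, 0]},
    {"gripper": 1, "linear": [0, 0.001, -0.035], "delta_rot": [0, 0, 0]},
    {"gripper": 1, "linear": [0, 0.001, -0.04], "delta_rot": [0, 0, 0]},
    {"gripper": 1, "linear": [0, 0.001, -0.044], "delta_rot": [0, 0, 0]},
    {"gripper": 1, "linear": [0, 0.001, -0.048], "delta_rot": [0, 0, 0]}
  ]
}}

```text
clock: 6.05
position: [0.5064, 0.1984, 0.2463]
ee_rot: [0.0, 0.707, 0.707, 0.002]
contact_force: [-0.7, -1.5, 7.8]
width: 0.0414
gripper_force: 93.1
```

>>> {"api": "send_rows", "payload": {
  "increments": [
    {"gripper": 1, "linear": [0, 0, -0.003], "delta_rot": [0, 0, 0]},
    {"gripper": 1, "linear": [0, 0, -0.006], "delta_rot": [0, 0, 0]},
    {"gripper": 1, "linear": [0, 0, -0.009], "delta_rot": [0, 0, 0]},
    {"gripper": 1, "linear": [0, 0, -0.009], "delta_rot": [0, 0, 0]}
  ]
}}

```text
clock: 6.45
position: [0.506, 0.1989, 0.2361]
ee_rot: [-0.0, 0.707, 0.707, 0.001]
contact_force: [1.4, 5.5, -3.9]
width: 0.0418
gripper_force: 92.4
```

>>> {"api": "send_rows", "payload": {
  "increments": [
    {"gripper": 1, "linear": [0, 0.001, -0.003], "delta_rot": [0, 0, 0]},
    {"gripper": 1, "linear": [0, 0.0015, -0.006], "delta_rot": [0, 0, 0]},
    {"gripper": 1, "linear": [0, 0.0015, -0.008], "delta_rot": [0, 0, 0]},
    {"gripper": 1, "linear": [0, 0.0015, -0.008], "delta_rot": [0, 0, 0]}
  ]
}}

```text
clock: 6.85
position: [0.5057, 0.1995, 0.2278]
ee_rot: [0.0, 0.707, 0.707, 0.0]
contact_force: [3.9, 2.9, -4.3]
width: 0.0424
gripper_force: 92.3
```

>>> {"api": "send_rows", "payload": {
  "increments": [
    {"gripper": 1, "linear": [0.0005, 0.001, -0.003], "delta_rot": [0, 0, 0]},
    {"gripper": 1, "linear": [0.001, 0.001, -0.005], "delta_rot": [0, 0, 0]},
    {"gripper": 1, "linear": [0.001, 0.001, -0.005], "delta_rot": [0, 0, 0]}
  ]
}}

```text
clock: 7.15
position: [0.5057, 0.2, 0.2232]
ee_rot: [-0.0, 0.707, 0.707, -0.001]
contact_force: [0.6, 0.5, -0.4]
width: 0.0413
gripper_force: 93.0
```

>>> {"api": "send_rows", "payload": {
  "increments": [
    {"gripper": 1, "linear": [0, 0, -0.002], "delta_rot": [0, 0, 0]},
    {"gripper": 1, "linear": [0, 0, -0.003], "delta_rot": [0, 0, 0]},
    {"gripper": 1, "linear": [0, 0, -0.003], "delta_rot": [0, 0, 0]}
  ]
}}

```text
clock: 7.45
position: [0.5058, 0.2, 0.2209]
ee_rot: [0.0, 0.707, 0.707, -0.0]
contact_force: [-2.3, -0.5, 3.9]
width: 0.0418
gripper_force: 92.9
```

>>> {"api": "send_rows", "payload": {
  "increments": [
    {"gripper": 1, "linear": [0, 0, -0.002], "delta_rot": [0, 0, 0]},
    {"gripper": 1, "linear": [0, 0, -0.003], "delta_rot": [0, 0, 0]},
    {"gripper": 1, "linear": [0, 0, -0.003], "delta_rot": [0, 0, 0]}
  ]
}}

```text
clock: 7.75
position: [0.5058, 0.2, 0.2179]
ee_rot: [0.0, 0.707, 0.707, -0.0]
contact_force: [-1.6, -0.2, 4.1]
width: 0.0412
gripper_force: 93.0
```

>>> {"api": "send_rows", "payload": {
  "increments": [
    {"gripper": 1, "linear": [0, 0, -0.001], "delta_rot": [0, 0, 0]},
    {"gripper": 1, "linear": [0, 0, -0.002], "delta_rot": [0, 0, 0]},
    {"gripper": 1, "linear": [0, 0, -0.002], "delta_rot": [0, 0, 0]}
  ]
}}

```text
clock: 8.05
position: [0.5058, 0.2, 0.2161]
ee_rot: [0.0, 0.707, 0.707, -0.0]
contact_force: [-3.1, 0.1, 6.0]
width: 0.0419
gripper_force: 93.1
```

>>> {"api": "send_rows", "payload": {
  "increments": [
    {"gripper": 1, "linear": [0, 0, -0.001], "delta_rot": [0, 0, 0]},
    {"gripper": 1, "linear": [0, 0, -0.001], "delta_rot": [0, 0, 0]}
  ]
}}

```text
clock: 8.25
position: [0.5058, 0.2001, 0.2159]
ee_rot: [0.0, 0.707, 0.707, -0.0]
contact_force: [-3.0, 0.1, 10.0]
width: 0.0415
gripper_force: 93.8
```

>>> {"api": "send_rows", "payload": {
  "increments": [
    {"gripper": 1, "linear": [0, 0, -0.001], "delta_rot": [0, 0, 0]},
    {"gripper": 1, "linear": [0, 0, -0.001], "delta_rot": [0, 0, 0]}
  ]
}}

```text
clock: 8.45
position: [0.5059, 0.2001, 0.2159]
ee_rot: [0.001, 0.707, 0.708, 0.0]
contact_force: [-4.4, -1.4, 14.1]
width: 0.0415
gripper_force: 94.1
```

>>> {"api": "send_rows", "payload": {
  "increments": [
    {"gripper": 1, "linear": [0, 0, -0.001], "delta_rot": [0, 0, 0]},
    {"gripper": 1, "linear": [0, 0, -0.001], "delta_rot": [0, 0, 0]}
  ]
}}

```text
clock: 8.65
position: [0.5059, 0.2001, 0.2159]
ee_rot: [0.001, 0.707, 0.708, 0.001]
contact_force: [-5.5, -0.8, 18.0]
width: 0.0413
gripper_force: 94.4
```

>>> {"api": "send_rows", "payload": {
  "increments": [
    {"gripper": 1, "linear": [-0.001, 0, -0.001], "delta_rot": [0, 0, 0]},
    {"gripper": 1, "linear": [-0.001, 0, -0.001], "delta_rot": [0, 0, 0]},
    {"gripper": 1, "linear": [-0.001, 0, -0.001], "delta_rot": [0, 0, 0]},
    {"gripper": 1, "linear": [-0.001, 0, -0.001], "delta_rot": [0, 0, 0]},
    {"gripper": 1, "linear": [-0.001, 0, -0.001], "delta_rot": [0, 0, 0]},
    {"gripper": 1, "linear": [-0.001, 0, -0.001], "delta_rot": [0, 0, 0]},
    {"gripper": 1, "linear": [-0.001, 0, -0.001], "delta_rot": [0, 0, 0]},
    {"gripper": 1, "linear": [-0.001, 0, -0.001], "delta_rot": [0, 0, 0]}
  ]
}}

```text
clock: 9.45
position: [0.5058, 0.2001, 0.2158]
ee_rot: [0.002, 0.707, 0.708, 0.002]
contact_force: [-5.6, -1.3, 21.4]
width: 0.0415
gripper_force: 94.9
```

Run:
```python
from h import *
b=snap('side','side3.png');s=b['state'];a=snap('top','top3.png')
print(s['position'],s['contact_force'],s['moment'],s['qpos'])
B=cv2.imread('pics/side3.png');A=cv2.imread('pics/top3.png')
cv2.imwrite('pics/crop3.png',np.hstack([cv2.resize(B[60:180,140:280],(560,480),interpolation=cv2.INTER_CUBIC)]))
```

```text
[0.50578289 0.20010931 0.21582934] [-5.59154484 -1.3493535  21.39755185] [-0.18378832  0.88401272 -0.00200905] [ 2.49587186e-01  2.36251946e-01  1.59980332e+00 -1.19990756e-03
  1.30111103e+00  2.48704923e-01]
```

View pics/crop3.png

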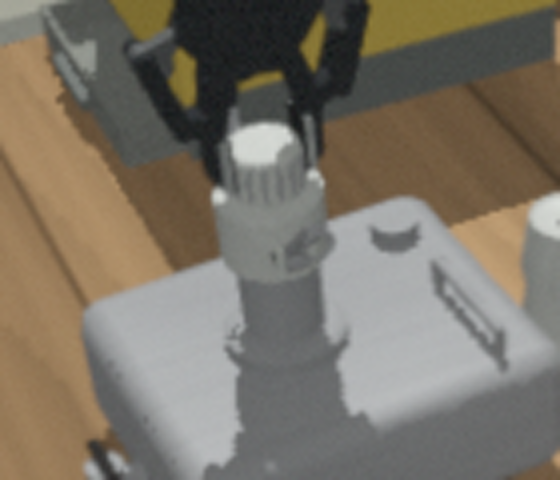

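The cap sits square on the neck, its skirt bottom near (208,129), with the neck visible below it. I'll test whether it is really home with a small sideways relief.

>>> {"api": "send_rows", "payload": {
  "increments": [
    {"gripper": 1, "linear": [-0.001, 0, -0.001], "delta_rot": [0, 0, 0]},
    {"gripper": 1, "linear": [-0.002, 0, -0.001], "delta_rot": [0, 0, 0]},
    {"gripper": 1, "linear": [-0.002, 0, -0.001], "delta_rot": [0, 0, 0]},
    {"gripper": 1, "linear": [-0.002, 0, -0.001], "delta_rot": [0, 0, 0]}
  ]
}}

```text
clock: 9.95
position: [0.5056, 0.2001, 0.2158]
ee_rot: [0.003, 0.707, 0.708, 0.003]
contact_force: [-1.6, -1.3, 23.6]
width: 0.0413
gripper_force: 95.1
```

>>> {"api": "send_rows", "payload": {
  "increments": [
    {"gripper": 1, "linear": [0, 0, 0.003], "delta_rot": [0, 0, 0]},
    {"gripper": 1, "linear": [0, 0, 0.005], "delta_rot": [0, 0, 0]},
    {"gripper": 0.2, "linear": [0, 0, 0.005], "delta_rot": [0, 0, 0]},
    {"gripper": -0.6, "linear": [0, 0, 0.005], "delta_rot": [0, 0, 0]},
    {"gripper": -1, "linear": [0, 0, 0.005], "delta_rot": [0, 0, 0]},
    {"gripper": -1, "linear": [0, 0, 0.005], "delta_rot": [0, 0, 0]},
    {"gripper": -1, "linear": [0, 0, 0.005], "delta_rot": [0, 0, 0]}
  ]
}}

```text
clock: 10.65
position: [0.5024, 0.2004, 0.2144]
ee_rot: [-0.001, 0.707, 0.708, -0.001]
contact_force: [-0.6, -0.2, 0.3]
width: 0.0857
gripper_force: 0.0
```

>>> {"api": "send_rows", "payload": {
  "increments": [
    {"gripper": -1, "linear": [0, 0, 0.03], "delta_rot": [0, 0, 0]},
    {"gripper": -1, "linear": [0, 0, 0.06], "delta_rot": [0, 0, 0]},
    {"gripper": 1, "linear": [0, 0, 0.1], "delta_rot": [0, 0, 0]},
    {"gripper": 1, "linear": [0, 0, 0.11], "delta_rot": [0, 0, 0]},
    {"gripper": 1, "linear": [0, 0, 0.11], "delta_rot": [0, 0, 0]},
    {"gripper": 1, "linear": [0, 0, 0.11], "delta_rot": [0, 0, 0]}
  ]
}}

```text
clock: 11.25
position: [0.5026, 0.2003, 0.3239]
ee_rot: [-0.001, 0.707, 0.707, -0.001]
contact_force: [-0.4, -0.3, -0.4]
width: 0.0285
gripper_force: 0.0
```

Run:
```python
from h import *
s=get_state();print(s)
w=snap('wrist','w4.png')
for z in(.2,.1655): print(proj(w,[[.5056,.2,.2405],[.5056,.2+.066,.2345],[.5056,.2-.066,.2345]]))
```

```text
{'clock': 11.25, 'qpos': array([2.50663054e-01, 1.87438288e-01, 1.39921786e+00, 1.04848904e-05,
       1.55728225e+00, 2.49632917e-01]), 'qd': array([-0.00068998,  0.01136393,  0.02330277, -0.00029371,  0.00073267,
       -0.0007986 ]), 'effort': array([ 3.47945199e-02, -3.88418448e+01, -2.68440306e+01,  1.77118181e-03,
       -9.48173198e-03, -9.92759880e-06]), 'position': array([0.50258981, 0.20033007, 0.32390099]), 'ee_rot': array([-6.02739538e-04,  7.06742047e-01,  7.07470355e-01, -1.00616186e-03]), 'contact_force': array([-0.41947086, -0.31575778, -0.38450731]), 'moment': array([ 0.06241114,  0.00315052, -0.00523456]), 'gripper_force': 0.0, 'width': 0.028490199775003774}
[[284.87524886 229.73841692]
 [285.17322103 122.24561133]
 [284.43164785 316.05039563]]
[[284.87524886 229.73841692]
 [285.17322103 122.24561133]
 [284.43164785 316.05039563]]
```

View pics/w4.png

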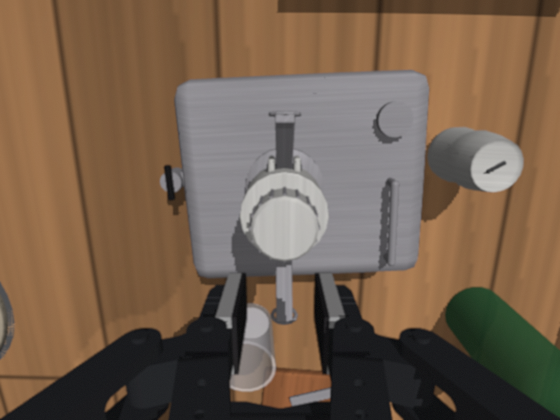

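The wrist view shows the cap on the neck, arms along ±y with tips at (285,115) and (285,316), matching my prediction. I'll plan the arm swing path.

```bash
cat >> h.py <<'E'
def tcp(phi,th,pen,s0=45,cy=.2005,mz=.1652,side=1):
    p,t=np.radians(phi),np.radians(th); d=np.array([np.cos(p),np.sin(p)]);n=np.array([-np.sin(p),np.cos(p)])
    c=np.array([.032,mz+.020])+s0/1e3*d+(3-pen+11*abs(np.sin(p+t)))/1e3*n
    return np.array([cy+side*c[0],c[1],side*-t])
E
python3 - <<'E'
from h import *
for phi,th in [(55,0),(45,3),(35,6),(25,9),(15,12),(5,15),(-5,18),(-15,21),(-25,24),(-35,27),(-45,30),(-55,30),(-65,30),(-72,30),(-80,30)]:
    print(phi,th,tcp(phi,th,1.5).round(3),tcp(phi,th,1.5,side=-1).round(3))
E
```

```text
55 0 [ 0.25   0.228 -0.   ] [0.151 0.228 0.   ]
45 3 [ 0.257  0.224 -0.052] [0.144 0.224 0.052]
35 6 [ 0.264  0.218 -0.105] [0.137 0.218 0.105]
25 9 [ 0.27   0.211 -0.157] [0.131 0.211 0.157]
15 12 [ 0.274  0.203 -0.209] [0.127 0.203 0.209]
5 15 [ 0.277  0.194 -0.262] [0.124 0.194 0.262]
-5 18 [ 0.278  0.185 -0.314] [0.123 0.185 0.314]
-15 21 [ 0.277  0.176 -0.367] [0.124 0.176 0.367]
-25 24 [ 0.274  0.168 -0.419] [0.127 0.168 0.419]
-35 27 [ 0.271  0.162 -0.471] [0.13  0.162 0.471]
-45 30 [ 0.267  0.156 -0.524] [0.134 0.156 0.524]
-55 30 [ 0.263  0.152 -0.524] [0.138 0.152 0.524]
-65 30 [ 0.259  0.148 -0.524] [0.142 0.148 0.524]
-72 30 [ 0.255  0.145 -0.524] [0.146 0.145 0.524]
-80 30 [ 0.25   0.143 -0.524] [0.151 0.143 0.524]
```

>>> {"api": "send_rows", "payload": {
  "increments": [
    {"gripper": 1, "linear": [0.003, 0.042, -0.02], "delta_rot": [0, 0, 0]},
    {"gripper": 1, "linear": [0.003, 0.042, -0.05], "delta_rot": [0, 0, 0]},
    {"gripper": 1, "linear": [0.003, 0.042, -0.08], "delta_rot": [0, 0, 0]},
    {"gripper": 1, "linear": [0.003, 0.042, -0.095], "delta_rot": [0, 0, 0]},
    {"gripper": 1, "linear": [0.003, 0.042, -0.095], "delta_rot": [0, 0, 0]}
  ],
  "newtons": 40
}}

```text
clock: 11.8
position: [0.5035, 0.2417, 0.2257]
ee_rot: [-0.002, 0.707, 0.708, -0.004]
contact_force: [0.0, -0.4, 0.3]
width: -0.0003
gripper_force: 0.0
```

>>> {"api": "send_rows", "payload": {
  "increments": [
    {"gripper": 1, "linear": [0, 0.004, 0], "delta_rot": [0, 0, 0]},
    {"gripper": 1, "linear": [0, 0.008, -0.001], "delta_rot": [0, 0, 0]},
    {"gripper": 1, "linear": [0, 0.011, -0.003], "delta_rot": [-0.025, 0, 0]},
    {"gripper": 1, "linear": [0, 0.015, -0.005], "delta_rot": [-0.05, 0, 0]},
    {"gripper": 1, "linear": [0, 0.015, -0.005], "delta_rot": [-0.05, 0, 0]}
  ]
}}

```text
clock: 12.3
position: [0.5065, 0.2582, 0.2253]
ee_rot: [0.019, 0.706, 0.708, -0.018]
contact_force: [-0.1, -1.6, 1.6]
width: 0.0002
gripper_force: 1.1
```

>>> {"api": "send_rows", "payload": {
  "increments": [
    {"gripper": 1, "linear": [0, 0.004, -0.003], "delta_rot": [-0.025, 0, 0]},
    {"gripper": 1, "linear": [0, 0.007, -0.006], "delta_rot": [-0.05, 0, 0]},
    {"gripper": 1, "linear": [0, 0.01, -0.01], "delta_rot": [-0.08, 0, 0]},
    {"gripper": 1, "linear": [0, 0.013, -0.013], "delta_rot": [-0.105, 0, 0]},
    {"gripper": 1, "linear": [0, 0.013, -0.013], "delta_rot": [-0.105, 0, 0]}
  ]
}}

```text
clock: 12.8
position: [0.506, 0.2714, 0.2111]
ee_rot: [0.055, 0.704, 0.706, -0.056]
contact_force: [1.0, -3.3, 0.6]
width: 0.0
gripper_force: 0.9
```

>>> {"api": "send_rows", "payload": {
  "increments": [
    {"gripper": 1, "linear": [0, 0.002, -0.004], "delta_rot": [-0.025, 0, 0]},
    {"gripper": 1, "linear": [0, 0.004, -0.008], "delta_rot": [-0.05, 0, 0]},
    {"gripper": 1, "linear": [0, 0.006, -0.013], "delta_rot": [-0.08, 0, 0]},
    {"gripper": 1, "linear": [0, 0.007, -0.017], "delta_rot": [-0.105, 0, 0]},
    {"gripper": 1, "linear": [0, 0.007, -0.022], "delta_rot": [-0.13, 0, 0]},
    {"gripper": 1, "linear": [0, 0.008, -0.026], "delta_rot": [-0.157, 0, 0]},
    {"gripper": 1, "linear": [0, 0.008, -0.026], "delta_rot": [-0.157, 0, 0]}
  ]
}}

```text
clock: 13.5
position: [0.5061, 0.2792, 0.1849]
ee_rot: [0.11, 0.698, 0.699, -0.111]
contact_force: [0.6, -0.4, 1.8]
width: 0.0001
gripper_force: 0.7
```

>>> {"api": "send_rows", "payload": {
  "increments": [
    {"gripper": 1, "linear": [0, 0, -0.005], "delta_rot": [-0.025, 0, 0]},
    {"gripper": 1, "linear": [0, -0.001, -0.009], "delta_rot": [-0.05, 0, 0]},
    {"gripper": 1, "linear": [0, -0.003, -0.013], "delta_rot": [-0.08, 0, 0]},
    {"gripper": 1, "linear": [0, -0.004, -0.017], "delta_rot": [-0.105, 0, 0]},
    {"gripper": 1, "linear": [0, -0.006, -0.02], "delta_rot": [-0.13, 0, 0]},
    {"gripper": 1, "linear": [0, -0.007, -0.023], "delta_rot": [-0.157, 0, 0]},
    {"gripper": 1, "linear": [0, -0.007, -0.023], "delta_rot": [-0.157, 0, 0]}
  ]
}}

```text
clock: 14.2
position: [0.5064, 0.2724, 0.1621]
ee_rot: [0.164, 0.687, 0.689, -0.165]
contact_force: [0.1, 3.0, 1.5]
width: -0.0002
gripper_force: 1.7
```

>>> {"api": "send_rows", "payload": {
  "increments": [
    {"gripper": 1, "linear": [0, -0.002, -0.003], "delta_rot": [-0.025, 0, 0]},
    {"gripper": 1, "linear": [0, -0.004, -0.006], "delta_rot": [-0.05, 0, 0]},
    {"gripper": 1, "linear": [0, -0.006, -0.008], "delta_rot": [-0.05, 0, 0]},
    {"gripper": 1, "linear": [0, -0.008, -0.01], "delta_rot": [-0.05, 0, 0]},
    {"gripper": 1, "linear": [0, -0.01, -0.012], "delta_rot": [-0.05, 0, 0]},
    {"gripper": 1, "linear": [0, -0.012, -0.014], "delta_rot": [-0.05, 0, 0]},
    {"gripper": 1, "linear": [0, -0.012, -0.014], "delta_rot": [-0.05, 0, 0]}
  ]
}}

```text
clock: 14.9
position: [0.5068, 0.2595, 0.149]
ee_rot: [0.181, 0.683, 0.684, -0.181]
contact_force: [0.7, 3.9, 1.8]
width: -0.0002
gripper_force: 2.1
```

>>> {"api": "send_rows", "payload": {
  "increments": [
    {"gripper": 1, "linear": [0, -0.002, -0.002], "delta_rot": [0, 0, 0]},
    {"gripper": 1, "linear": [0, -0.004, -0.003], "delta_rot": [0, 0, 0]},
    {"gripper": 1, "linear": [0, -0.006, -0.004], "delta_rot": [0, 0, 0]},
    {"gripper": 1, "linear": [0, -0.008, -0.005], "delta_rot": [0, 0, 0]},
    {"gripper": 1, "linear": [0, -0.008, -0.005], "delta_rot": [0, 0, 0]}
  ]
}}

```text
clock: 15.4
position: [0.5067, 0.251, 0.1444]
ee_rot: [0.182, 0.683, 0.684, -0.181]
contact_force: [0.9, 2.8, 3.0]
width: 0.0
gripper_force: 2.0
```

>>> {"api": "send_rows", "payload": {
  "increments": [
    {"gripper": 1, "linear": [0, -0.001, 0], "delta_rot": [0, 0, 0]},
    {"gripper": 1, "linear": [0, -0.001, 0], "delta_rot": [0, 0, 0]}
  ]
}}

```text
clock: 15.6
position: [0.5067, 0.2505, 0.1442]
ee_rot: [0.181, 0.683, 0.684, -0.181]
contact_force: [1.9, 4.4, 4.1]
width: 0.0001
gripper_force: 2.5
```

>>> {"api": "send_rows", "payload": {
  "increments": [
    {"gripper": 1, "linear": [0, -0.001, 0], "delta_rot": [0, 0, 0]},
    {"gripper": 1, "linear": [0, -0.001, 0], "delta_rot": [0, 0, 0]}
  ]
}}

```text
clock: 15.8
position: [0.5067, 0.2498, 0.1441]
ee_rot: [0.181, 0.683, 0.684, -0.181]
contact_force: [2.2, 6.0, 4.7]
width: -0.0002
gripper_force: 2.7
```

>>> {"api": "send_rows", "payload": {
  "increments": [
    {"gripper": 1, "linear": [0, -0.001, 0], "delta_rot": [0, 0, 0]},
    {"gripper": 1, "linear": [0, -0.001, 0], "delta_rot": [0, 0, 0]}
  ]
}}

```text
clock: 16.0
position: [0.5067, 0.249, 0.1439]
ee_rot: [0.181, 0.683, 0.684, -0.181]
contact_force: [1.1, 5.1, 2.1]
width: 0.0
gripper_force: 2.8
```

>>> {"api": "send_rows", "payload": {
  "increments": [
    {"gripper": 1, "linear": [0, -0.001, 0], "delta_rot": [0, 0, 0]},
    {"gripper": 1, "linear": [0, -0.001, 0], "delta_rot": [0, 0, 0]}
  ]
}}

```text
clock: 16.2
position: [0.5067, 0.2482, 0.1437]
ee_rot: [0.181, 0.683, 0.684, -0.181]
contact_force: [2.2, 5.1, 2.1]
width: 0.0001
gripper_force: 2.8
```

Run:
```python
from h import *
print(get_state())
b=snap('side','side5.png');a=snap('top','top5.png')
B,A=b['pixels'],a['pixels']
cv2.imwrite('pics/crop5.png',np.hstack([cv2.resize(B[70:170,150:250],(400,400),interpolation=cv2.INTER_CUBIC),cv2.resize(A[180:280,140:240],(400,400),interpolation=cv2.INTER_CUBIC)]))
```

```text
{'clock': 16.2, 'qpos': array([ 0.59737008,  0.49894192,  1.49845368, -0.42425238,  1.46360872,
        0.71094409]), 'qd': array([ 0.00147243,  0.00105506,  0.00088555, -0.00093426,  0.00025435,
        0.00079131]), 'effort': array([-2.25696489e+00, -4.94158530e+01, -1.73720312e+01, -2.51564674e+00,
        3.22546676e+00,  2.01227580e-02]), 'position': array([0.50666534, 0.24818351, 0.14368994]), 'ee_rot': array([ 0.18099362,  0.68312284,  0.68405478, -0.18070293]), 'contact_force': array([2.2382945 , 5.08178649, 2.14284584]), 'moment': array([ 0.82719719, -0.33387823,  0.19228363]), 'gripper_force': 2.829970261082053, 'width': 0.00014547320744008805}
```

View pics/crop5.png

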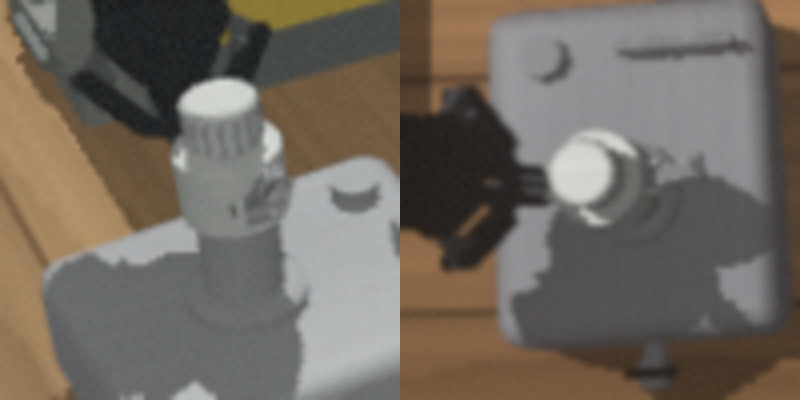

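The side and top views show the finger leaning on the arm from the +y side and the cap still upright on the neck. The force is steady at about 5 N and the arm still yields, so I'll push on to the stop.

>>> {"api": "send_rows", "payload": {
  "increments": [
    {"gripper": 1, "linear": [0, -0.001, 0], "delta_rot": [0, 0, 0]},
    {"gripper": 1, "linear": [0, -0.002, 0], "delta_rot": [0, 0, 0]},
    {"gripper": 1, "linear": [0, -0.002, 0], "delta_rot": [0, 0, 0]}
  ]
}}

```text
clock: 16.6
position: [0.5067, 0.2465, 0.1434]
ee_rot: [0.181, 0.683, 0.684, -0.18]
contact_force: [3.2, 5.6, 1.1]
width: -0.0001
gripper_force: 3.0
```

>>> {"api": "send_rows", "payload": {
  "increments": [
    {"gripper": 1, "linear": [0, -0.001, 0], "delta_rot": [0, 0, 0]},
    {"gripper": 1, "linear": [0, -0.001, 0], "delta_rot": [0, 0, 0]}
  ]
}}

```text
clock: 16.8
position: [0.5067, 0.2463, 0.1434]
ee_rot: [0.18, 0.683, 0.684, -0.18]
contact_force: [2.7, 8.4, 1.3]
width: 0.0
gripper_force: 4.0
```

>>> {"api": "send_rows", "payload": {
  "increments": [
    {"gripper": 1, "linear": [0, -0.001, 0], "delta_rot": [0, 0, 0]},
    {"gripper": 1, "linear": [0, -0.001, 0], "delta_rot": [0, 0, 0]}
  ]
}}

```text
clock: 17.0
position: [0.5068, 0.2462, 0.1433]
ee_rot: [0.18, 0.683, 0.684, -0.179]
contact_force: [2.1, 9.5, 1.7]
width: 0.0001
gripper_force: 5.0
```

>>> {"api": "send_rows", "payload": {
  "increments": [
    {"gripper": 1, "linear": [0, -0.001, 0], "delta_rot": [0, 0, 0]},
    {"gripper": 1, "linear": [0, -0.001, 0], "delta_rot": [0, 0, 0]},
    {"gripper": 1, "linear": [0, -0.001, 0], "delta_rot": [0, 0, 0]}
  ]
}}

```text
clock: 17.3
position: [0.5068, 0.246, 0.1433]
ee_rot: [0.179, 0.684, 0.685, -0.178]
contact_force: [0.5, 11.3, 2.6]
width: -0.0002
gripper_force: 6.0
```

>>> {"api": "send_rows", "payload": {
  "increments": [
    {"gripper": 1, "linear": [0, 0.012, 0.004], "delta_rot": [0, 0, 0]},
    {"gripper": 1, "linear": [0, 0.035, 0.03], "delta_rot": [0, 0, 0]},
    {"gripper": 1, "linear": [0, 0.045, 0.07], "delta_rot": [0, 0, 0]},
    {"gripper": 1, "linear": [0, 0.045, 0.115], "delta_rot": [0.14, 0, 0]},
    {"gripper": 1, "linear": [0, 0.03, 0.15], "delta_rot": [0.28, 0, 0]},
    {"gripper": 1, "linear": [0, 0, 0.18], "delta_rot": [0.42, 0, 0]},
    {"gripper": 1, "linear": [0, -0.045, 0.18], "delta_rot": [0.524, 0, 0]},
    {"gripper": 1, "linear": [0, -0.045, 0.18], "delta_rot": [0.524, 0, 0]}
  ]
}}

```text
clock: 18.1
position: [0.506, 0.1868, 0.3254]
ee_rot: [-0.0, 0.712, 0.702, -0.0]
contact_force: [-0.2, 0.9, 0.0]
width: -0.0
gripper_force: 0.0
```

Run:
```python
from h import *
w=snap('wrist','w6.png');s=w['state'];print(s['position'],s['ee_rot'],s['qpos'])
a=snap('top','top6.png')
cv2.imwrite('pics/crop6.png',np.hstack([cv2.resize(w['pixels'][60:360,140:440],(400,400)),cv2.resize(a['pixels'][180:280,140:240],(400,400),interpolation=cv2.INTER_CUBIC)]))
print(proj(w,[[.5056,.2005,.2405],[.5056,.2-.066,.2345],[.5056,.243,.126]]))
```

```text
[0.50596082 0.18681804 0.32535269] [-2.62039981e-04  7.11862465e-01  7.02318838e-01 -1.11593241e-04] [2.24451130e-01 1.83296184e-01 1.40104680e+00 3.28210458e-04
 1.55771525e+00 2.37943590e-01]
[[279.00700538 207.94314783]
 [280.50771605 298.02743329]
 [278.7123308  128.67995119]]
```

View pics/crop6.png

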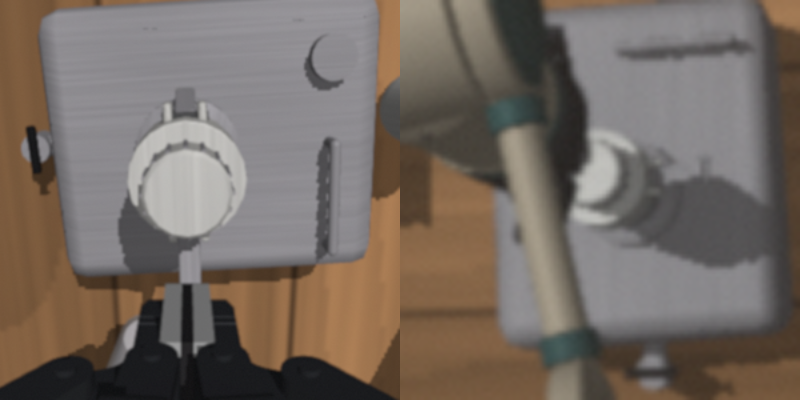

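Arm a now lies flat beside the neck, at about (185,95) in the left crop, while arm b is still up at about (190,265). Next I'll swing arm b by the mirrored path.

>>> {"api": "send_rows", "payload": {
  "increments": [
    {"gripper": 1, "linear": [0, -0.028, 0], "delta_rot": [0, 0, 0.013]},
    {"gripper": 1, "linear": [0, -0.028, -0.03], "delta_rot": [0, 0, 0.013]},
    {"gripper": 1, "linear": [0, -0.028, -0.06], "delta_rot": [0, 0, 0.013]},
    {"gripper": 1, "linear": [0, -0.028, -0.085], "delta_rot": [0, 0, 0.013]},
    {"gripper": 1, "linear": [0, -0.028, -0.096], "delta_rot": [0, 0, 0.013]},
    {"gripper": 1, "linear": [0, -0.028, -0.096], "delta_rot": [0, 0, 0.013]},
    {"gripper": 1, "linear": [0, -0.028, -0.096], "delta_rot": [0, 0, 0.013]}
  ]
}}

```text
clock: 18.9
position: [0.5055, 0.1709, 0.2274]
ee_rot: [-0.003, 0.701, 0.713, 0.001]
contact_force: [-0.1, -1.4, -1.2]
width: -0.0001
gripper_force: 0.5
```

>>> {"api": "send_rows", "payload": {
  "increments": [
    {"gripper": 1, "linear": [0, -0.012, 0.001], "delta_rot": [0, 0, -0.014]},
    {"gripper": 1, "linear": [0, -0.012, 0.001], "delta_rot": [0, 0, -0.014]},
    {"gripper": 1, "linear": [0, -0.012, 0.001], "delta_rot": [0, 0, -0.014]}
  ]
}}

```text
clock: 19.2
position: [0.5067, 0.1575, 0.2299]
ee_rot: [-0.002, 0.707, 0.707, 0.003]
contact_force: [0.9, 0.0, 0.4]
width: -0.0003
gripper_force: 0.0
```

>>> {"api": "send_rows", "payload": {
  "increments": [
    {"gripper": 1, "linear": [0, -0.004, 0], "delta_rot": [0, 0, 0]},
    {"gripper": 1, "linear": [0, -0.007, -0.002], "delta_rot": [0, 0, 0]},
    {"gripper": 1, "linear": [0, -0.011, -0.003], "delta_rot": [0.025, 0, 0]},
    {"gripper": 1, "linear": [0, -0.014, -0.006], "delta_rot": [0.05, 0, 0]},
    {"gripper": 1, "linear": [0, -0.014, -0.006], "delta_rot": [0.05, 0, 0]}
  ]
}}

```text
clock: 19.7
position: [0.5065, 0.1431, 0.2233]
ee_rot: [-0.02, 0.707, 0.706, 0.02]
contact_force: [-0.1, 1.0, 1.2]
width: 0.0002
gripper_force: 0.6
```

>>> {"api": "send_rows", "payload": {
  "increments": [
    {"gripper": 1, "linear": [0, -0.004, -0.003], "delta_rot": [0.025, 0, 0]},
    {"gripper": 1, "linear": [0, -0.007, -0.006], "delta_rot": [0.05, 0, 0]},
    {"gripper": 1, "linear": [0, -0.01, -0.01], "delta_rot": [0.08, 0, 0]},
    {"gripper": 1, "linear": [0, -0.013, -0.013], "delta_rot": [0.105, 0, 0]},
    {"gripper": 1, "linear": [0, -0.013, -0.013], "delta_rot": [0.105, 0, 0]}
  ]
}}

```text
clock: 20.2
position: [0.5065, 0.1308, 0.2103]
ee_rot: [-0.057, 0.705, 0.704, 0.057]
contact_force: [0.1, 2.8, 2.5]
width: 0.0001
gripper_force: 1.3
```

On track; continuing the mirrored path.

>>> {"api": "send_rows", "payload": {
  "increments": [
    {"gripper": 1, "linear": [0, -0.002, -0.004], "delta_rot": [0.025, 0, 0]},
    {"gripper": 1, "linear": [0, -0.004, -0.008], "delta_rot": [0.05, 0, 0]},
    {"gripper": 1, "linear": [0, -0.006, -0.013], "delta_rot": [0.08, 0, 0]},
    {"gripper": 1, "linear": [0, -0.007, -0.017], "delta_rot": [0.105, 0, 0]},
    {"gripper": 1, "linear": [0, -0.007, -0.022], "delta_rot": [0.13, 0, 0]},
    {"gripper": 1, "linear": [0, -0.008, -0.026], "delta_rot": [0.157, 0, 0]},
    {"gripper": 1, "linear": [0, -0.008, -0.026], "delta_rot": [0.157, 0, 0]}
  ]
}}

```text
clock: 20.9
position: [0.5064, 0.1223, 0.1842]
ee_rot: [-0.112, 0.699, 0.698, 0.111]
contact_force: [0.2, 2.1, 2.6]
width: -0.0001
gripper_force: 1.0
```

>>> {"api": "send_rows", "payload": {
  "increments": [
    {"gripper": 1, "linear": [0, 0, -0.005], "delta_rot": [0.025, 0, 0]},
    {"gripper": 1, "linear": [0, 0.001, -0.009], "delta_rot": [0.05, 0, 0]},
    {"gripper": 1, "linear": [0, 0.003, -0.013], "delta_rot": [0.08, 0, 0]},
    {"gripper": 1, "linear": [0, 0.004, -0.017], "delta_rot": [0.105, 0, 0]},
    {"gripper": 1, "linear": [0, 0.006, -0.02], "delta_rot": [0.13, 0, 0]},
    {"gripper": 1, "linear": [0, 0.007, -0.023], "delta_rot": [0.157, 0, 0]},
    {"gripper": 1, "linear": [0, 0.007, -0.023], "delta_rot": [0.157, 0, 0]}
  ]
}}

```text
clock: 21.6
position: [0.5064, 0.1292, 0.1607]
ee_rot: [-0.167, 0.688, 0.687, 0.166]
contact_force: [-0.0, -0.5, 3.4]
width: 0.0002
gripper_force: 1.4
```

>>> {"api": "send_rows", "payload": {
  "increments": [
    {"gripper": 1, "linear": [0, 0.002, -0.003], "delta_rot": [0.025, 0, 0]},
    {"gripper": 1, "linear": [0, 0.004, -0.006], "delta_rot": [0.05, 0, 0]},
    {"gripper": 1, "linear": [0, 0.006, -0.008], "delta_rot": [0.05, 0, 0]},
    {"gripper": 1, "linear": [0, 0.008, -0.01], "delta_rot": [0.05, 0, 0]},
    {"gripper": 1, "linear": [0, 0.01, -0.012], "delta_rot": [0.05, 0, 0]},
    {"gripper": 1, "linear": [0, 0.012, -0.014], "delta_rot": [0.05, 0, 0]},
    {"gripper": 1, "linear": [0, 0.012, -0.014], "delta_rot": [0.05, 0, 0]}
  ]
}}

```text
clock: 22.3
position: [0.5061, 0.1421, 0.1471]
ee_rot: [-0.183, 0.683, 0.683, 0.183]
contact_force: [-0.9, -1.6, 3.5]
width: -0.0001
gripper_force: 1.5
```

>>> {"api": "send_rows", "payload": {
  "increments": [
    {"gripper": 1, "linear": [0, 0.002, -0.002], "delta_rot": [0, 0, 0]},
    {"gripper": 1, "linear": [0, 0.004, -0.003], "delta_rot": [0, 0, 0]},
    {"gripper": 1, "linear": [0, 0.006, -0.003], "delta_rot": [0, 0, 0]},
    {"gripper": 1, "linear": [0, 0.008, -0.003], "delta_rot": [0, 0, 0]},
    {"gripper": 1, "linear": [0, 0.01, -0.003], "delta_rot": [0, 0, 0]},
    {"gripper": 1, "linear": [0, 0.01, -0.003], "delta_rot": [0, 0, 0]}
  ]
}}

```text
clock: 22.9
position: [0.5061, 0.1504, 0.1428]
ee_rot: [-0.182, 0.683, 0.684, 0.182]
contact_force: [-0.5, -5.5, -1.3]
width: -0.0003
gripper_force: 2.4
```

>>> {"api": "send_rows", "payload": {
  "increments": [
    {"gripper": 1, "linear": [0, 0.001, 0], "delta_rot": [0, 0, 0]},
    {"gripper": 1, "linear": [0, 0.002, 0], "delta_rot": [0, 0, 0]},
    {"gripper": 1, "linear": [0, 0.002, 0], "delta_rot": [0, 0, 0]}
  ]
}}

```text
clock: 23.2
position: [0.506, 0.152, 0.1424]
ee_rot: [-0.182, 0.683, 0.684, 0.181]
contact_force: [-0.2, -6.2, -2.5]
width: -0.0
gripper_force: 2.7
```

>>> {"api": "send_rows", "payload": {
  "increments": [
    {"gripper": 1, "linear": [0, 0.001, 0], "delta_rot": [0, 0, 0]},
    {"gripper": 1, "linear": [0, 0.001, 0], "delta_rot": [0, 0, 0]}
  ]
}}

```text
clock: 23.4
position: [0.506, 0.1529, 0.1423]
ee_rot: [-0.182, 0.683, 0.684, 0.181]
contact_force: [-0.8, -6.2, -2.0]
width: -0.0
gripper_force: 2.8
```

>>> {"api": "send_rows", "payload": {
  "increments": [
    {"gripper": 1, "linear": [0, 0.001, 0], "delta_rot": [0, 0, 0]},
    {"gripper": 1, "linear": [0, 0.002, 0], "delta_rot": [0, 0, 0]},
    {"gripper": 1, "linear": [0, 0.002, 0], "delta_rot": [0, 0, 0]}
  ]
}}

```text
clock: 23.7
position: [0.5061, 0.1535, 0.1421]
ee_rot: [-0.181, 0.683, 0.684, 0.18]
contact_force: [-0.8, -11.1, -1.0]
width: 0.0002
gripper_force: 5.3
```

>>> {"api": "send_rows", "payload": {
  "increments": [
    {"gripper": 1, "linear": [0, 0.001, 0], "delta_rot": [0, 0, 0]},
    {"gripper": 1, "linear": [0, 0.001, 0], "delta_rot": [0, 0, 0]}
  ]
}}

```text
clock: 23.9
position: [0.5061, 0.1537, 0.142]
ee_rot: [-0.18, 0.683, 0.684, 0.18]
contact_force: [-1.9, -13.3, -0.6]
width: 0.0001
gripper_force: 6.7
```

>>> {"api": "send_rows", "payload": {
  "increments": [
    {"gripper": 1, "linear": [0, 0.001, 0], "delta_rot": [0, 0, 0]},
    {"gripper": 1, "linear": [0, 0.001, 0], "delta_rot": [0, 0, 0]}
  ]
}}

```text
clock: 24.1
position: [0.5062, 0.154, 0.1419]
ee_rot: [-0.179, 0.683, 0.685, 0.18]
contact_force: [-2.2, -16.7, 0.8]
width: 0.0001
gripper_force: 8.2
```

>>> {"api": "send_rows", "payload": {
  "increments": [
    {"gripper": 1, "linear": [0, -0.012, 0.004], "delta_rot": [0, 0, 0]},
    {"gripper": 1, "linear": [0, -0.035, 0.03], "delta_rot": [0, 0, 0]},
    {"gripper": 1, "linear": [0, -0.045, 0.07], "delta_rot": [0, 0, 0]},
    {"gripper": 1, "linear": [0, -0.045, 0.115], "delta_rot": [-0.14, 0, 0]},
    {"gripper": 1, "linear": [0, -0.03, 0.15], "delta_rot": [-0.28, 0, 0]},
    {"gripper": 1, "linear": [0, 0, 0.19], "delta_rot": [-0.42, 0, 0]},
    {"gripper": 1, "linear": [0, 0.04, 0.2], "delta_rot": [-0.524, 0, 0]},
    {"gripper": 1, "linear": [0, 0.04, 0.2], "delta_rot": [-0.524, 0, 0]}
  ]
}}

```text
clock: 24.9
position: [0.5048, 0.2096, 0.3466]
ee_rot: [-0.001, 0.702, 0.713, 0.004]
contact_force: [-0.3, -0.5, -0.3]
width: -0.0
gripper_force: 0.0
```

>>> {"api": "send_rows", "payload": {
  "increments": [
    {"gripper": 1, "linear": [0, 0, 0], "delta_rot": [0, 0, 0]},
    {"gripper": 1, "linear": [0, 0, 0], "delta_rot": [0, 0, 0]}
  ]
}}

```text
clock: 25.1
position: [0.5057, 0.1979, 0.3429]
ee_rot: [-0.001, 0.707, 0.707, -0.001]
contact_force: [0.4, -0.9, -0.2]
width: 0.0001
gripper_force: 0.0
```

Run:
```python
from h import *
w=snap('wrist','w7.png');s=w['state'];print(s['position'],s['clock'])
b=snap('side','side7.png')
def tip(a,sd): 
    p=.96-a; return [.5056,.2005+sd*(.032+.06*np.cos(p)),.185+.06*np.sin(p)]
for a in(2.356,2.2,2.0): print(a,proj(w,[tip(a,1),tip(a,-1)]).round(1).tolist(),proj(b,[tip(a,-1)]).round(1))
cv2.imwrite('pics/crop7.png',np.hstack([cv2.resize(w['pixels'][60:360,140:440],(400,400)),cv2.resize(b['pixels'][75:175,160:260],(400,400),interpolation=cv2.INTER_CUBIC)]))
```

```text
[0.5056635  0.19794716 0.34292615] 25.1
2.356 [[280.5, 139.7], [280.5, 225.5]] [[216.7 144.9]]
2.2 [[280.4, 130.0], [280.5, 234.7]] [[218.1 146.3]]
2.0 [[280.4, 118.1], [280.6, 246.6]] [[219.8 147.3]]
```

View pics/crop7.png

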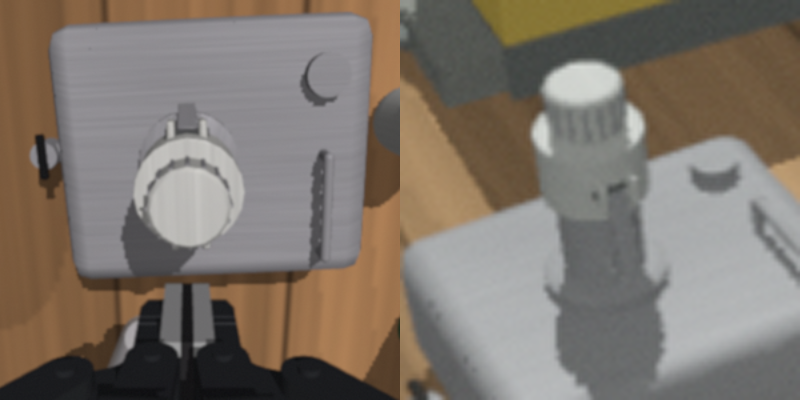

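Both arms lie flat beside the neck: arm a's tip is at row 137 (139.7 predicted at its stop), and arm b runs down the neck in the side view. The cap is upright and the gripper is clear.

```bash
python3 -c "
from rig import sign_off; print(sign_off())"
```

```text
the job is handed in; nothing more can be done
None
```

The job is handed in: the cap is on the tank's neck, pressed home at about 25 N for over a second, and both cam arms were swung down one after the other to their stops; the hand-in returned no verdict.

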